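# Stow the sizing mandrel and latch the keeper bar

## Task

Put the steel ring-sizing mandrel away on the black ring stand: lay it gently in the stand's two V-shaped cradles, its thick eight-sided grip in the wider cradle and its thin end towards the keeper bar's pivot. Then swing the brass keeper bar over it by its knob until it snaps past its spring ball and is fully home in its detent, and let go. Leave the rings, the dish, the magnifier and the ring box where they are.

Things in the scene. Friction and masses are not known exactly. Their poses are not given: they have to be found in the camera images.
- mandrel: Loose steel sizing mandrel, about 0.3 kg, 205 mm long, lying level. Origin on its underside below the shoulder between grip and taper; x runs to the thin end, z up. Eight-sided dark grip, 24 mm across flats (flats at sides, top, underside), x = -90 to 0 mm; round bright taper from x = 0 (20 mm thick) to 115 mm (12 mm thick). Axis 12 mm above its underside.
- mandrel_grip (a point): Point on the mandrel's axis inside the grip, 30 mm behind the shoulder (x = -30 mm), close to its centre of mass: a good place to pick it up by the side flats. 12 mm above the counter at the start; 45 mm when laid in the cradles, then about 48 mm from cradle_wide towards the pivot (17 mm either way is fine).
- mandrel_tip (a point): Centre of the mandrel's thin end (x = 115 mm), on its axis.
- stand: Black lacquered ring stand fixed to the counter: base 160 (x) by 300 (y) by 15 mm high, origin at the centre of its underside. Cradles, keeper pivot and detent post stand in line along y at x = -45 mm, with free room for fingers between the cradles. The row of six ring slots runs along y at x = 25 to 65 mm, 35 mm high; rings in it reach 48 mm above the counter.
- cradle_wide (a point): Where the mandrel's axis lies in the wider cradle, 45 mm above the counter, at the stand's x = -45, y = 90 mm. Brass 90-degree V, 15 mm thick along y, mouth 42 mm wide, top 49 mm above the counter. Takes the grip near its butt end (the outer 20 mm).
- cradle_narrow (a point): Where the mandrel's axis lies in the narrower cradle, 45 mm above the counter, at the stand's x = -45, y = -80 mm. Brass 90-degree V, 15 mm thick along y, mouth 27 mm wide, top 49 mm above the counter. Takes the taper near its thin end. The laid mandrel is level, thin end towards the stand's -y (the pivot).
- detent_post (a point): Top centre of the detent post, at the stand's x = -45, y = 120 mm, 55 mm above the counter: steel, 24 mm thick, with a small spring ball on top and a thin stop lug, 70 mm high, on its -x side.
- keeper (a joint): Keeper bar's angle in rad: 0 is shut, along the stand's +y over the laid mandrel, against the stop; grows as the bar swings level towards the stand's +x, up to 1.5. Starts open, stays where left. At about 0.05 rad it meets a spring ball and needs some 6 N at the knob; past 0.03 it snaps home, under 0.02. Round bar 10 mm thick, 258 mm long, underside 61 mm up, 4 mm above the mandrel.
- keeper_knob (a point): Centre of the top of the keeper's upright round brass knob: 14 mm in diameter, 30 mm tall above the bar's top, its own top 101 mm above the counter, 220 mm from the pivot axis.
- keeper_pivot (a point): On the keeper's upright pivot axis, 73 mm above the counter; at x = -45 mm, y = -130 mm of the stand.
- band0: Plain gold wedding band 23 mm across, standing in a slot of the ring row; origin at its lowest point. To be left alone.
- band1: The other gold wedding band, the same, standing in another slot. To be left alone.
- dish: White porcelain ring dish, 100 mm across and 22 mm high, origin at the centre of its underside. To be left alone.
- cocktail: Silver cocktail ring with a red stone, 22 mm band, lying flat in the dish. To be left alone.
- magnifier: Brass hand magnifier, 72 mm lens and 100 mm wooden handle (towards its -x), lying flat, 11 mm high; origin under the lens centre. To be left alone.
- ringbox: Closed dark ring box, 55 by 55 by 43 mm high, origin at the centre of its underside. To be left alone.
Mind the look-alikes: they are no part of the job. There is more than one size of the mandrel; the one meant has the size given above.

How it is judged (in metres and radians):
On the way, in this order (a step that is already met when the one before it is completed fails the run):
1. the mandrel lies released in both cradles, grip in the wider one, while the keeper bar is still open (x of mandrel_grip in the frame of stand between -0.049 and -0.041 m and y of mandrel_grip in the frame of stand between 0.025 and 0.06 m and z of mandrel_grip in the frame of stand between 0.041 and 0.049 m and x of mandrel_tip in the frame of stand between -0.05 and -0.04 m and z of mandrel_tip in the frame of stand between 0.04 and 0.05 m and y of mandrel_tip in the frame of stand below -0.05 m and value of joint keeper above 0.2 rad and contact force between the fingers and mandrel below 0.3 N), for 0.2 s.
2. the keeper bar is home in its detent (value of joint keeper below 0.025 rad), for 0.2 s.
At the end, for the whole second after the job is handed in: The mandrel lies at rest in both cradles, the grip in the wider one and the thin end towards the pivot (axis within 4 mm of its seated line at the grip and 5 mm at the thin end, within 17 mm along it), and the keeper bar is shut in its detent (joint under 0.025 rad) (x of mandrel_grip in the frame of stand between -0.049 and -0.041 m and y of mandrel_grip in the frame of stand between 0.025 and 0.06 m and z of mandrel_grip in the frame of stand between 0.041 and 0.049 m and x of mandrel_tip in the frame of stand between -0.05 and -0.04 m and z of mandrel_tip in the frame of stand between 0.04 and 0.05 m and y of mandrel_tip in the frame of stand below -0.05 m and value of joint keeper below 0.025 rad and linear speed of mandrel below 0.02 m/s); the robot touches nothing.
It fails at once if a ring, the dish, the magnifier or the ring box is shifted by more than 30 mm (distance of any of band0, band1, dish, cocktail, magnifier, ringbox from where it was at the start of the episode above 0.03 m).
It fails at once if the mandrel is dropped or banged onto the stand (over 60 N) (contact force between mandrel and stand above 60 N).
It also fails if it takes over 58 s, if anything falls off the work surface, if the arm or the gripper's body presses on something with over 40 N, if the wrist force passes 120 N, or if a joint passes its speed limit or range.

## Robot

A 6-joint arm with a two-finger parallel gripper is mounted at the origin on the work surface. World frame = base frame: x ahead of the robot, y to its left, z up, the work surface at z = 0. Lengths are in mm, angles in rad, forces in N, time in s.
With the tool pointing down it reaches from about 350 to 875 mm from the base axis. Payload 4.2 kg.
Tool frame: the origin (TCP) lies on the mounting face of the last link; the fingertips stand 173 mm ahead of it and the grasp point (between the pads) lies 155 mm ahead of it; z points along the fingers, y is the line along which they close (so a half turn about z gives the same grasp; the last joint's range is limited). The gripper opens to 85 mm and grips with 20 to 120 N. Pads are 22 mm wide; open, the fingers measure 114 mm over their backs; the gripper's body (76 mm by 85 mm) begins 54 mm behind the grasp point. The pads swing forward as they close: fully open they stand 13 mm farther back than shut.
Start: joints at [-0.847, 0.385, 0.008, 0, -1.194, -0.259], TCP at [280.164, -558.666, 404.712] pointing down, gripper open.
Joint ranges: [-3.14, 3.14], [-1.21, 2.06], [-1.07, 1.41], [-3.16, 2.05], [-2.99, -0.16], [-3.1, 3.1]. Speed limits (rad/s): [2.79, 2.79, 3.14, 3.14, 3.14, 3.14].

## Interface

Orientations are given as a unit quaternion [x, y, z, w].
In Python, from bench import arm gives the robot as it stands. The module is installed in compiled form; this text tells all that it offers.
- The arm moves only by the tool move_arm, never from a script. Its arguments are lists of equal length, an entry for each row: "fingers": the finger opening in mm, from 0 to 85.4; "travel": the shift along the tool's x, y, z in mm, a list of three; "dr": the turn, a rotation vector about the tool's x, y, z in rad, a list of three. A call has 1 to 10 rows; each row is the pose to reach, as a shift and turn from the pose commanded when the call began, along the tool's axes at that moment; what a row does not reach only later rows make up. A row lasts 1/10 s, in which the tool goes at most 50 mm and 8.59 degrees, less where a joint would pass 70% of its speed; a pose out of reach is approached as far as the arm can. A call with a gripper value outside its range is refused whole. The fingers move at their own pace and stop on an object; the grip force is fixed at half the most. Time passes only in rows, so rows that repeat a pose let the fingers close. It gives the time, the measured TCP pose, the force, the opening and the grip force at its end, in the units of the state.
- arm.read_state(): the state, without advancing time (a new reading comes with each control period).
- arm.get_image(name): name is "scene" or "side" or "wrist"; returns the picture (420x560x3 uint8, red, green, blue); there is no depth.
- arm.camera_model(name): a dict with "intrinsics" (3x3 intrinsics, pixels), "pose" (4x4, takes a point from camera to world coordinates). Camera axes: x right, y up, looking along -z (the intrinsics and any distortion apply to the point x, -y, -z); pixel columns grow to the right and rows downward; lengths in mm; the calibration is good to about 2 mm. A picture is of the moment at which its call begins: read the wrist's pose just before it. camera_model takes no time and is no camera call; for the wrist camera it gives the pose at the moment of the call.
- arm.job_done(): hands the job in; it is judged then, once.
The state is a dict: "clock": time; "joints": joint angles; "joint_vel": joint speeds; "joint_efforts": joint torques, N m; "position": TCP position; "ee_rot": TCP orientation; "contact_force": force on the tool from outside, world axes, zero at the start; "wrist_torque": the same for the moment, N m; "gripper_width": finger opening in mm; "grasp_force": force on a finger pad.
Only numpy, scipy, OpenCV 4.12 (cv2) and the standard library are available. Lean on these libraries where they do the work, as an engineer would, in place of code of your own. Each camera call takes 0.05 s, during which the arm holds its last target. There are 200 camera calls.

## Working session

There is one attempt and no reset: what is moved stays moved. The work goes in short steps, Python scripts to look and compute and a tool call to move; the robot and the scene stay as the last step left them, time stands still between calls to the robot, and variables do not carry over. Pictures are saved under pics/ and viewed, at most 10 in all, crops included, and the job is handed in when it is done.

Besides the shell and the picture viewer there is one more tool, called after "Call:" as name(argument=value, ...) on one line, values as JSON. move_arm: Moves the arm, as the interface text tells. Its arguments: {"type":"object","properties":{"fingers":{"type":"array","items":{"type":"number"}},"travel":{"type":"array","items":{"type":"array","items":{"type":"number"}}},"dr":{"type":"array","items":{"type":"array","items":{"type":"number"}}}},"required":["fingers","travel","dr"]}

```bash
mkdir -p pics
python3 - <<'E'
from bench import arm
import cv2,numpy as np
for n in("scene","side"):
    im=arm.get_image(n); cv2.imwrite(f"pics/{n}0.png",im[:,:,::-1]); m=arm.camera_model(n)
    print(n,np.round(m["intrinsics"],1).tolist(),np.round(m["pose"],3).tolist(),[k for k in m])
s=arm.read_state();print(s["clock"],s["position"],s["ee_rot"],s["contact_force"])
E
```

```text
scene [[379.0, 0.0, 282.9], [0.0, 379.0, 215.4], [0.0, 0.0, 1.0]] [[0.863, -0.429, 0.266, 843.843], [0.505, 0.735, -0.453, -552.547], [-0.002, 0.525, 0.851, 947.11], [0.0, 0.0, 0.0, 1.0]] ['intrinsics', 'pose']
side [[494.8, 0.0, 284.2], [0.0, 494.8, 212.9], [0.0, 0.0, 1.0]] [[-0.799, 0.384, -0.463, 48.032], [-0.601, -0.485, 0.635, 619.02], [0.02, 0.786, 0.618, 786.355], [0.0, 0.0, 0.0, 1.0]] ['intrinsics', 'pose']
0.1 [ 280.11691629 -558.51121414  403.731771  ] [-2.30247955e-01  9.73131508e-01  9.32047153e-04 -2.78635089e-04] [-0.32465687  0.40417123  0.07072552]
```

View pics/scene0.png

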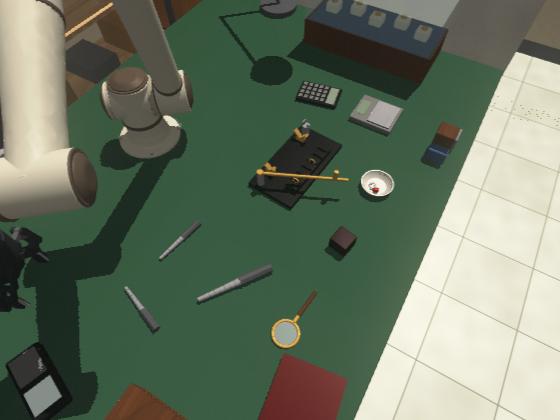

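View pics/side0.png

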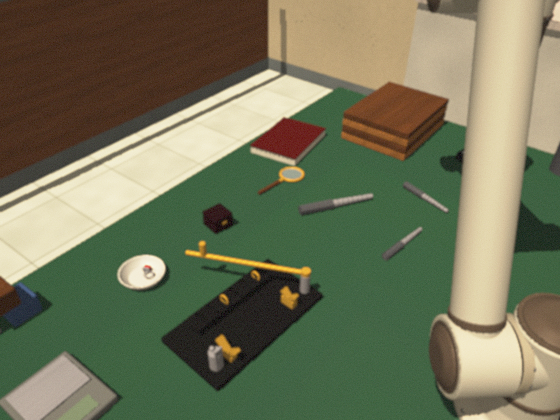

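The scene view shows three mandrels: the large one at (235,283), and small ones at (180,240) and (141,308). The stand is at (296,168), with the keeper open from (262,175) to (348,180). The side view shows the same things, with the large mandrel at (336,204).

```bash
cat > h.py <<'E'
from bench import arm
import cv2,numpy as np
def ray(m,u,v):
    K,P=np.array(m["intrinsics"]),np.array(m["pose"])
    d=np.linalg.solve(K,[u,v,1.]); d=P[:3,:3]@(d*[1,-1,-1]); return P[:3,3],d/np.linalg.norm(d)
def onz(m,u,v,z):
    o,d=ray(m,u,v); return o+d*(z-o[2])/d[2]
def tri(obs):
    A=np.zeros((3,3));b=np.zeros(3);R=[ray(*o) for o in obs]
    for o,d in R: M=np.eye(3)-np.outer(d,d);A+=M;b+=M@o
    p=np.linalg.solve(A,b); return np.round(p,1),np.round([np.linalg.norm(np.cross(p-o,d)) for o,d in R],1)
def proj(m,p):
    K,P=np.array(m["intrinsics"]),np.array(m["pose"]); c=P[:3,:3].T@(np.array(p)-P[:3,3]); q=K@(c*[1,-1,-1]); return q[:2]/q[2]
E
python3 - <<'E'
from h import *
S,D=arm.camera_model("scene"),arm.camera_model("side")
for n,a,b in [("big",(199,299),(270,268)),("s1",(161,258),(199,224)),("s2",(126,289),(156,328))]:
    p,q=onz(S,*a,12),onz(S,*b,12);print(n,p.round(),q.round(),np.linalg.norm(p-q))
for n,a,b in [("bigtip",(199,299),(372,197)),("bigbutt",(270,268),(302,209)),("pivot top",(262,172),(306,270)),("knob top",(338,172),(203,243)),("post",(306,125),(214,348))]:
    print(n,tri([(S,*a),(D,*b)]))
for n in("scene","side"):
    im=cv2.imread(f"pics/{n}0.png")
    (x,y,w,h)=(185,110,180,200) if n=="scene" else (155,180,230,215)
    c=cv2.resize(im[y:y+h,x:x+w],None,fx=2.7,fy=2.7,interpolation=cv2.INTER_CUBIC);cv2.imwrite(f"pics/{n}c.png",c)
E
```

```text
big [ 493. -379.   12.] [ 605. -215.   12.] 199.06740881932848
s1 [ 334. -339.   12.] [ 358. -201.   12.] 140.13838769744257
s2 [ 313. -453.   12.] [ 446. -492.   12.] 138.53106932775242
bigtip (array([ 489.4, -379.6,    7.8]), array([1.9, 1.9]))
bigbutt (array([ 602.9, -216.1,   12.3]), array([2.1, 2.1]))
pivot top (array([438.2,   9.4,  71. ]), array([3.9, 3.9]))
knob top (array([637.5,  99.4,  98.7]), array([3.5, 3.5]))
post (array([457.6, 254.9,  58.5]), array([1., 1.]))
```

```bash
cat >> h.py <<'E'
from scipy.spatial.transform import Rotation as Rn
def goal(p,yaw,cur=None):
    """travel/dr from present pose to TCP p, pointing down, tool y at yaw (rad, mod pi, nearest)"""
    s=arm.read_state(); R=Rn.from_quat(s["ee_rot"]); c=np.array(s["position"]) 
    best=None
    for y in(yaw,yaw+np.pi):
        Y=np.array([np.cos(y),np.sin(y),0]);Z=np.array([0,0,-1.]);T=Rn.from_matrix(np.c_[np.cross(Y,Z),Y,Z])
        r=(R.inv()*T).as_rotvec()
        if best is None or np.linalg.norm(r)<np.linalg.norm(best): best=r
    return R.inv().apply(np.array(p)-c).round(1),best.round(3)
E
python3 - <<'E'
from h import *
W=arm.camera_model("wrist");s=arm.read_state();R=Rn.from_quat(s["ee_rot"]).as_matrix()
print(np.round(W["intrinsics"],1),(R.T@(W["pose"][:3,3]-s["position"])).round(1),(R.T@W["pose"][:3,:3]).round(3))
print(goal([570,-265,400],np.deg2rad(-35)), s["joints"])
E
```

```text
[[304.7   0.  275. ]
 [  0.  304.7 206.1]
 [  0.    0.    1. ]] [79.9  0.5 30.1] [[-0.002  0.949  0.314]
 [ 1.     0.001  0.001]
 [ 0.001  0.314 -0.949]]
(array([-390.7,  132.5,    3.9]), array([ 0.002,  0.   , -0.495])) [-8.47368428e-01  3.85478549e-01  6.75683354e-03 -4.16933118e-04
 -1.19398124e+00 -2.58608937e-01]
```

View pics/scenec.png

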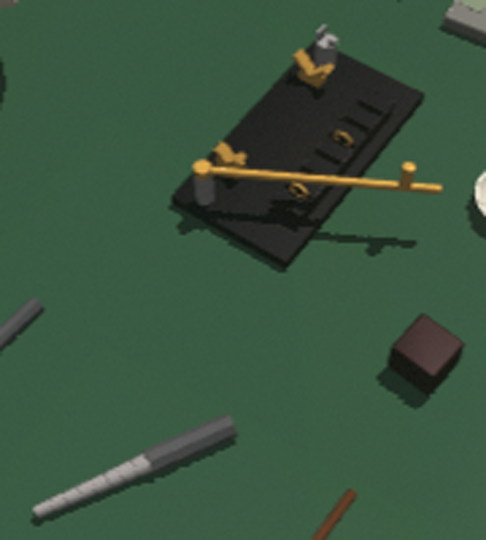

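View pics/sidec.png

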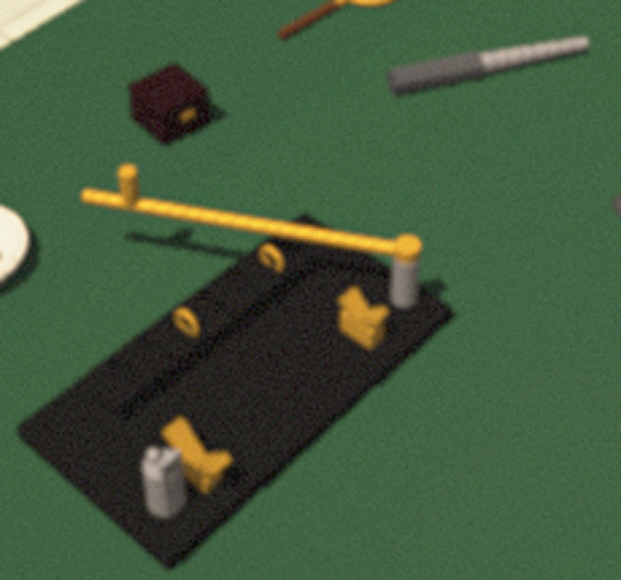

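The crops show the big mandrel's shoulder at scene (239.4,281.1) and side (333.9,204.1), and the pivot, cradles, post and knob clearly. Next I move above the mandrel for a wrist view.

Call:
move_arm(fingers=[80,80,80,80,80,80,80,80,80,80], travel=[[-390,132,0],[-390,132,0],[-390,132,0],[-390,132,0],[-390,132,0],[-390,132,0],[-390,132,0],[-390,132,0],[-390,132,0],[-390,132,0]], dr=[[0,0,-0.495],[0,0,-0.495],[0,0,-0.495],[0,0,-0.495],[0,0,-0.495],[0,0,-0.495],[0,0,-0.495],[0,0,-0.495],[0,0,-0.495],[0,0,-0.495]])

```text
clock: 1.1
position: [570.8, -264.2, 403.7]
ee_rot: [-0.463, 0.886, 0.001, -0.001]
contact_force: [-0.0, -0.8, -0.6]
gripper_width: 80.2
grasp_force: 0.0
```

Run:
```python
from h import *
import pickle
W=arm.camera_model("wrist");im=arm.get_image("wrist");pickle.dump(W,open("w1.pkl","wb"))
cv2.imwrite("pics/w1.png",cv2.resize(im[:,:,::-1],(800,600),interpolation=cv2.INTER_CUBIC))
s=arm.read_state();print(s["clock"],s["position"],s["joints"])
```

```text
1.15 [ 569.82418272 -265.36180081  403.91744801] [-1.78809520e-01  3.91711589e-01  1.67627581e-02 -1.46845999e-04
 -1.19756970e+00 -4.30842516e-01]
```

View pics/w1.png

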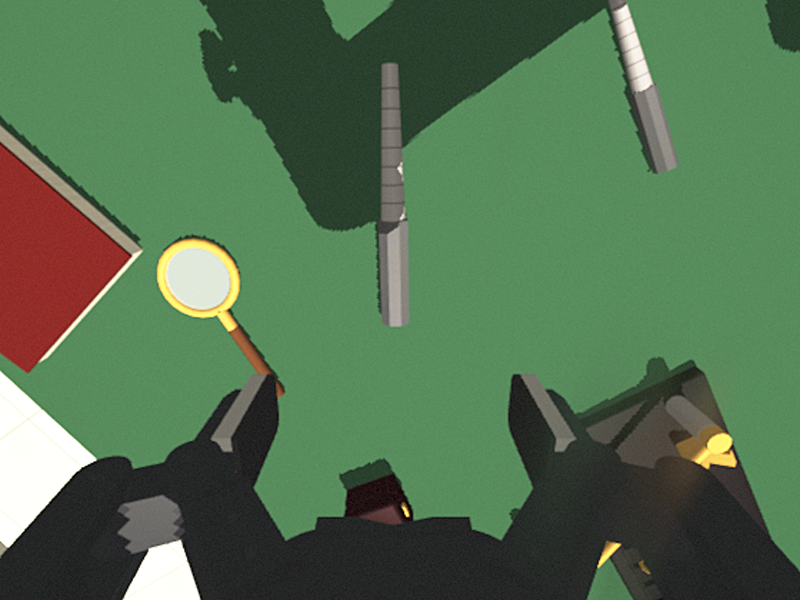

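The wrist view shows the big mandrel's tip at (390,64), shoulder at (393,221) and butt at (396,322), with the pivot top at (720,443), all in the 800-wide image.

Run:
```python
from h import *
import pickle
W=pickle.load(open("w1.pkl","rb"));S,D=arm.camera_model("scene"),arm.camera_model("side");k=.7
for n,a,b,c in [("tip",(199.8,299.6),(372,196.5),(390,65)),("shoulder",(239.4,281.1),(333.9,204.1),(393,221)),("butt",(270.5,267.5),(301,210),(396,320))]:
    w=(W,c[0]*k,c[1]*k);print(n,tri([(S,*a),(D,*b),w]),tri([(S,*a),w]),onz(*w,12).round(1))
t=onz(W,390*k,65*k,12);s=onz(W,393*k,221*k,12);b=onz(W,396*k,320*k,12)
print(np.linalg.norm(t-s),np.linalg.norm(s-b));d=(t-b)/np.linalg.norm(t-b);print(d,np.degrees(np.arctan2(d[1],d[0])),s-30*d)
p=s-30*d;print(goal([p[0],p[1],230],np.arctan2(d[1],d[0])+np.pi/2))
print("pivot",tri([(S,185+203/2.7,110+167/2.7),(D,155+408/2.7,180+243/2.7),(W,720*k,441*k)]))
print("knob",tri([(S,185+408/2.7,110+167/2.7),(D,155+127/2.7,180+171/2.7)]))
print("post",tri([(S,185+326/2.7,110+43/2.7),(D,155+161/2.7,180+455/2.7)]))
```

```text
tip (array([ 491.3, -380.6,    8. ]), array([3. , 3. , 0.4])) (array([ 492.7, -379.9,    8.2]), array([1.5, 1.5])) [ 491.9 -380.4   12. ]
shoulder (array([ 553.4, -286.2,   10.5]), array([0.9, 4.4, 3.9])) (array([ 555.7, -285.8,   13.4]), array([1.7, 1.7])) [ 556.5 -284.    12. ]
butt (array([ 603.6, -212.1,   11.7]), array([1.4, 2.5, 2.1])) (array([ 604.7, -211.2,   11. ]), array([1.3, 1.3])) [ 604.7 -210.2   12. ]
115.96478705804839 88.13573443306406
[-0.55243929 -0.83355314  0.        ] -123.53451962791682 [ 573.02403898 -258.98950498   12.        ]
(array([ -7.2,   0.7, 173.9]), array([ 0.002, -0.001, -0.024]))
pivot (array([435.2,   8.7,  72.2]), array([1.8, 1.1, 1. ]))
knob (array([635.1, 100. ,  98.5]), array([0., 0.]))
post (array([457.6, 253.5,  55.5]), array([1., 1.]))
```

Run:
```python
from h import *
print(goal([470,230,404],np.deg2rad(174.8)))
```

```text
(array([-3.489e+02,  3.655e+02,  3.000e-01]), array([ 0.002, -0.   , -0.519]))
```

Call:
move_arm(fingers=[80,80,80,80,80,80,80,80,80,80], travel=[[-340,356,0],[-340,356,0],[-340,356,0],[-340,356,0],[-340,356,0],[-340,356,0],[-340,356,0],[-340,356,0],[-340,356,0],[-340,356,0]], dr=[[0,0,-0.519],[0,0,-0.519],[0,0,-0.519],[0,0,-0.519],[0,0,-0.519],[0,0,-0.519],[0,0,-0.519],[0,0,-0.519],[0,0,-0.519],[0,0,-0.519]])

```text
clock: 2.15
position: [472.4, 217.1, 405.1]
ee_rot: [-0.673, 0.739, -0.0, 0.0]
contact_force: [1.5, -0.0, -0.1]
gripper_width: 79.9
grasp_force: 0.0
```

Run:
```python
from h import *
import pickle
for i in range(2):
    W=arm.camera_model("wrist");im=arm.get_image("wrist")
pickle.dump(W,open("w2.pkl","wb"))
cv2.imwrite("pics/w2.png",cv2.resize(im[:,:,::-1],(800,600),interpolation=cv2.INTER_CUBIC))
s=arm.read_state();print(s["clock"],s["position"],s["joints"])
```

```text
2.25 [472.5045743  218.94987276 404.7746531 ] [ 7.45786777e-01  2.07112307e-01 -2.45174659e-01 -1.12796598e-04
 -1.11766097e+00 -8.34486768e-01]
```

View pics/w2.png

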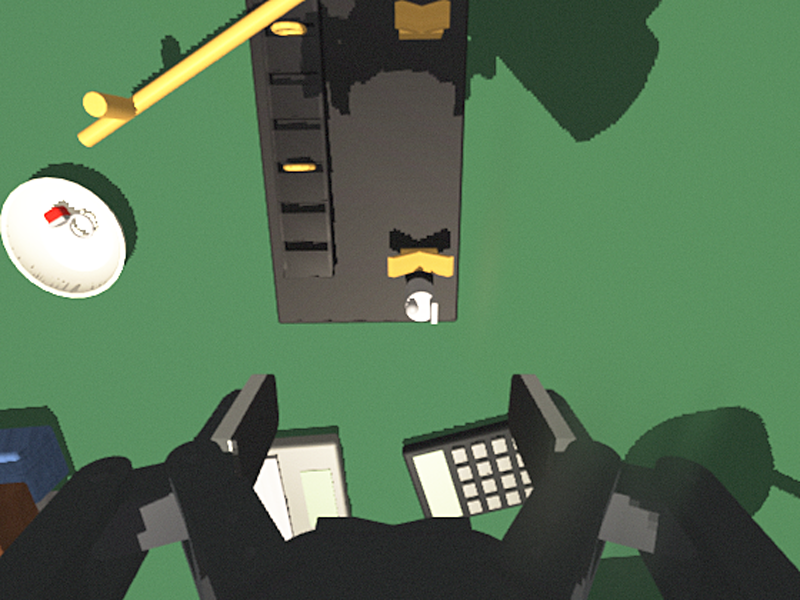

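The wrist view of the stand shows the post top at (420,305), the wide cradle centre at (421,262), the narrow cradle at (422,15), the knob top at (95,104), and the base corners at (280,322) and (456,321).

Run:
```python
from h import *
import pickle
W=pickle.load(open("w2.pkl","rb"));S,D=arm.camera_model("scene"),arm.camera_model("side");k=.7
w=lambda u,v:(W,u*k,v*k); sc=lambda u,v:(S,185+u/2.7,110+v/2.7); sd=lambda u,v:(D,155+u/2.7,180+v/2.7)
print("knob",tri([sc(408,167),sd(127,171),w(95,104)]))
print("post",tri([sc(326,43),sd(161,455),w(420,305)]),onz(*w(420,305),55).round(1))
a,b=onz(*w(280,322),15),onz(*w(456,321),15);print("corners",a.round(1),b.round(1),np.linalg.norm(a-b))
print("left edge",onz(*w(253,60),15).round(1))
print("R edge",onz(*w(464,100),15).round(1))
for n,p,z in [("wideL",(388,258),49),("wideR",(453,257),49),("narL",(396,3),49),("narR",(449,3),49),("wide",(420.5,260),45),("nar",(422.5,12),45)]: print(n,onz(*w(*p),z).round(1))
# stand model from pivot/post -> reprojection check
for yaw in (84,84.77,86):
  y=np.array([np.cos(np.radians(yaw)),np.sin(np.radians(yaw)),0]);x=np.array([y[1],-y[0],0])
  for o in ([435.2,8.7,0],):
    st=lambda X,Y,Z:np.array(o)+x*(X+45)+y*(Y+130)+[0,0,Z]
    print(yaw,[ (proj(W,st(*p))/k).round(0) for p in[(-45,120,55),(-45,90,49),(-45,-80,49),(80,150,15),(-80,150,15)]])
```

```text
knob (array([635.6, 100.2,  98.8]), array([0.6, 0.7, 1.2]))
post (array([456.5, 255.2,  56.4]), array([2.4, 1.3, 2.5])) [455.5 258.2  55. ]
corners [579.4 277.6  15. ] [423.4 290.7  15. ] 156.53446027865328
left edge [563.3  69.8  15. ]
R edge [409.2 111.2  15. ]
wideL [477. 220.  49.]
wideR [427.3 223.7  49. ]
narL [455.9  52.6  49. ]
narR [421.9  55.8  49. ]
wide [452.1 224.8  45. ]
nar [438.9  58.2  45. ]
84 [array([412., 305.]), array([413., 265.]), array([421.,  11.]), array([269., 319.]), array([449., 322.])]
84.77 [array([417., 305.]), array([417., 265.]), array([422.,  11.]), array([273., 321.]), array([453., 321.])]
86 [array([424., 305.]), array([423., 265.]), array([423.,  11.]), array([280., 324.]), array([460., 320.])]
```

Run:
```python
from h import *
print(goal([572.5,-259.5,230],np.deg2rad(-33.5)))
```

```text
(array([ 467.8, -141.9,  174.5]), array([-0.   ,  0.001,  0.496]))
```

Call:
move_arm(fingers=[55,55,55,55,55,55,55,55,55,55], travel=[[468,-142,0],[468,-142,0],[468,-142,0],[468,-142,0],[468,-142,20],[468,-142,40],[468,-142,60],[468,-142,80],[468,-142,110],[468,-142,140]], dr=[[0,0,0.496],[0,0,0.496],[0,0,0.496],[0,0,0.496],[0,0,0.496],[0,0,0.496],[0,0,0.496],[0,0,0.496],[0,0,0.496],[0,0,0.496]])

```text
clock: 3.25
position: [565.9, -244.1, 295.1]
ee_rot: [-0.47, 0.883, -0.002, 0.002]
contact_force: [0.4, -0.2, 0.0]
gripper_width: 55.0
grasp_force: 0.0
```

Run:
```python
from h import *
im=arm.get_image("wrist");cv2.imwrite("pics/w3.png",im[:,:,::-1]);W=arm.camera_model("wrist")
print(goal([572.5,-259.5,177],np.deg2rad(-33.5)),arm.read_state()["position"])
```

```text
(array([  5.7, -15.4, 108.5]), array([ 0.01 , -0.004, -0.012])) [ 564.11142091 -246.36640915  285.65069419]
```

View pics/w3.png

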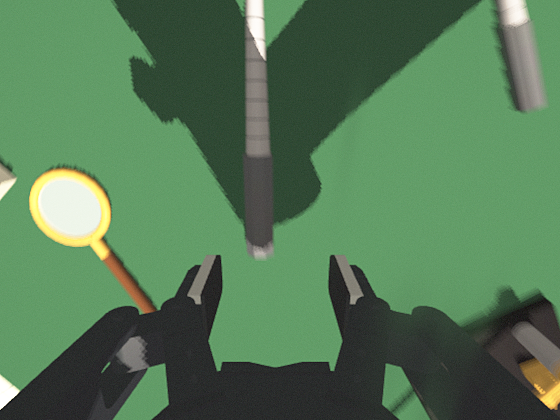

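The mandrel lies between the open fingers with its shoulder at (258,157), and the magnifier handle's end at (150,308) is well outside them. I let the arm settle and then measure the remainder.

Call:
move_arm(fingers=[55,55,55], travel=[[0,0,0],[0,0,0],[0,0,0]], dr=[[0,0,0],[0,0,0],[0,0,0]])

```text
clock: 3.6
position: [566.8, -239.3, 296.5]
ee_rot: [-0.472, 0.882, -0.001, 0.001]
contact_force: [0.2, -0.0, 0.3]
gripper_width: 55.3
grasp_force: 0.0
```

Run:
```python
from h import *
W=arm.camera_model("wrist");im=arm.get_image("wrist");cv2.imwrite("pics/w4.png",im[:,:,::-1])
s=arm.read_state();print(goal([572.5,-259.5,177],np.deg2rad(-33.5)),s["position"],s["ee_rot"])
d=np.array([-.552,-.834,0]);g=np.array([573,-259,0])
print([proj(W,g+d*t+[0,0,12]).round(1) for t in(30,145,-60)])
g=cv2.cvtColor(im,cv2.COLOR_RGB2HSV)
for r in (10,60,110,140,190): print(r,np.flatnonzero(g[r,200:320,1]<60)[[0,-1]]+200)
```

```text
(array([ 14.2, -15.7, 119.6]), array([-0.004,  0.001, -0.002])) [ 566.84654467 -238.94101735  296.58822057] [-0.47229264  0.8814397  -0.00123692  0.00147636]
[array([256.8, 151.7]), array([253. , -10.9]), array([259.1, 249.7])]
10 [244 262]
60 [244 264]
110 [244 267]
140 [244 268]
190 [243 271]
```

View pics/w4.png

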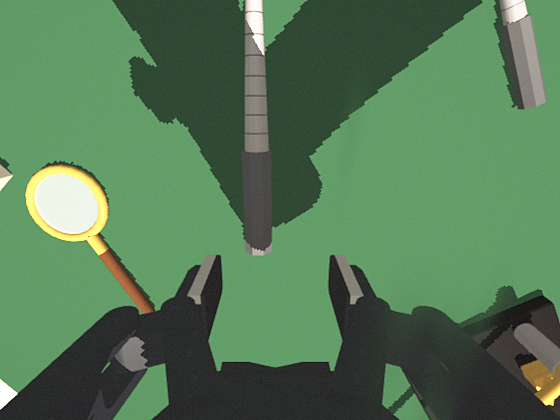

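The shoulder is seen at (257,151) against a predicted (256.8,151.7), so the measurement holds. Next I descend, grip and lift.

Call:
move_arm(fingers=[55,55,55,55,55,18,18,18,18,18], travel=[[14,-15.5,40],[14,-15.5,80],[14,-15.5,105],[14,-15.5,119],[14,-15.5,119],[14,-15.5,119],[14,-15.5,119],[14,-15.5,119],[14,-15.5,119],[14,-15.5,119]], dr=[[-0.004,0,0],[-0.004,0,0],[-0.004,0,0],[-0.004,0,0],[-0.004,0,0],[-0.004,0,0],[-0.004,0,0],[-0.004,0,0],[-0.004,0,0],[-0.004,0,0]])

```text
clock: 4.65
position: [572.9, -259.6, 177.8]
ee_rot: [-0.472, 0.881, 0.0, 0.001]
contact_force: [1.2, 1.4, 7.4]
gripper_width: 22.4
grasp_force: 60.8
```

Call:
move_arm(fingers=[18,18,18,18,18,18,18,18], travel=[[0,0,0],[0,0,0],[0,0,-10],[0,0,-35],[0,0,-70],[0,0,-110],[0,0,-140],[0,0,-140]], dr=[[0,0,0],[0,0,0],[0,0,0],[0,0,0],[0,0,0],[0,0,0],[0,0,0],[0,0,0]])

```text
clock: 5.45
position: [573.1, -260.3, 320.7]
ee_rot: [-0.472, 0.882, -0.002, 0.003]
contact_force: [0.3, -1.2, -3.1]
gripper_width: 22.5
grasp_force: 59.8
```

Run:
```python
from h import *
s=arm.read_state();print(s["clock"],s["position"],s["gripper_width"],s["grasp_force"],s["contact_force"])
W=arm.camera_model("wrist");im=arm.get_image("wrist");cv2.imwrite("pics/w5.png",im[:,:,::-1])
y=np.array([.0819,.9966,0]);p=np.array([435.2,8.7,0])+174*y
print(p,goal([p[0],p[1],330],np.deg2rad(-4.7)),arm.read_state()["ee_rot"])
```

```text
5.45 [ 573.14387053 -260.31194364  320.723781  ] 22.486529056997934 59.77337138727307 [ 0.32500434 -1.17113017 -3.10607041]
[449.4506 182.1084   0.    ] (array([-299.5,  347.5,  -11.9]), array([-0.   ,  0.002, -0.506])) [-4.71655750e-01  8.81782061e-01  6.98013389e-04  8.73899467e-04]
```

View pics/w5.png

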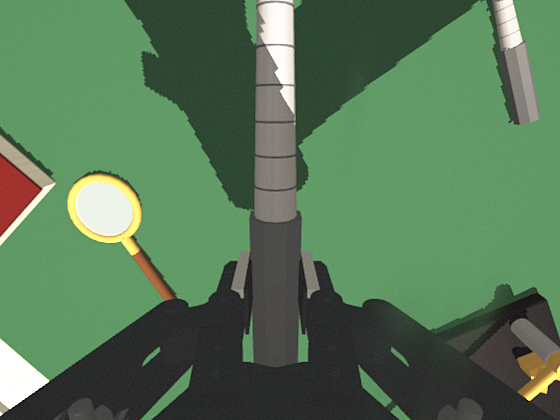

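The mandrel is held squarely, with its shoulder at (275,217) and its axis along column 275. I carry it above the stand.

Call:
move_arm(fingers=[18,18,18,18,18,18,18,18,18,18], travel=[[-20,23,-12],[-50,58,-12],[-80,93,-12],[-110,128,-12],[-140,162,-12],[-170,197,-12],[-200,232,-12],[-230,267,-12],[-260,302,-12],[-280,325,-12]], dr=[[0,0,0],[0,0,-0.05],[0,0,-0.1],[0,0,-0.17],[0,0,-0.24],[0,0,-0.31],[0,0,-0.37],[0,0,-0.43],[0,0,-0.48],[0,0,-0.506]])

```text
clock: 6.5
position: [455.4, 155.0, 326.5]
ee_rot: [-0.679, 0.735, 0.003, -0.003]
contact_force: [0.5, 0.3, -3.6]
gripper_width: 22.5
grasp_force: 59.9
```

Call:
move_arm(fingers=[18,18,18], travel=[[0,0,0],[0,0,0],[0,0,0]], dr=[[0,0,0],[0,0,0],[0,0,0]])

```text
clock: 6.8
position: [456.9, 152.5, 327.3]
ee_rot: [-0.677, 0.736, 0.002, -0.002]
contact_force: [-0.0, -0.5, -3.4]
gripper_width: 22.3
grasp_force: 59.9
```

Run:
```python
from h import *
W=arm.camera_model("wrist");im=arm.get_image("wrist");S=arm.get_image("scene");D=arm.get_image("side")
s=arm.read_state();R=Rn.from_quat(s["ee_rot"]);print(s["clock"],s["position"],s["gripper_width"],s["ee_rot"])
q=onz(W,275,219,s["position"][2]-166);print("shoulder in tool",R.inv().apply(q-s["position"]).round(1))
y=np.array([.0819,.9966,0]);p=np.array([435.2,8.7,0])+174*y
print(goal([p[0],p[1],260],np.deg2rad(-4.7)))
a=cv2.resize(D[150:360,170:370],(400,420),interpolation=cv2.INTER_CUBIC);b=cv2.resize(S[70:280,210:410],(400,420),interpolation=cv2.INTER_CUBIC)
cv2.imwrite("pics/both6.png",np.hstack([a,b])[:,:,::-1])
# predicted tip/shoulder/butt in each view
for n in("side","scene"):
    m=arm.camera_model(n);print(n,[proj(m,s["position"]+R.apply([x,0,166])).round(1) for x in(145,30,-60)])
```

```text
6.95 [457.40533692 152.27172681 328.07680732] 22.49121121032734 [-0.67682839  0.73613709  0.00206616 -0.00111318]
shoulder in tool [ 28.9   0.3 166. ]
(array([-29. ,  10.1,  68.2]), array([ 0.005,  0.001, -0.002]))
side [array([303.9, 234.6]), array([262.9, 265. ]), array([226. , 292.4])]
scene [array([260.6, 152.5]), array([284.9, 127.1]), array([302.4, 108.9])]
```

View pics/both6.png

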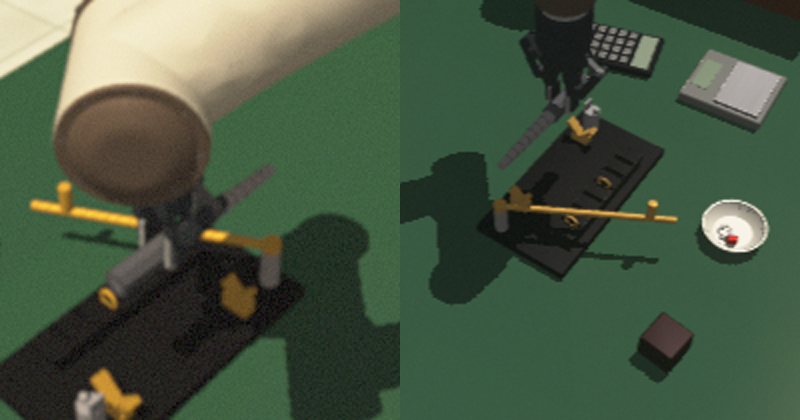

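The tip appears at side (306,236) and scene (261,152.5), close to the predicted (304,235) and (261,152.5), so the mandrel is level and well held. Next I lower it.

Call:
move_arm(fingers=[18,18,18,18,18,18,18,18,18,18], travel=[[-15,5,0],[-29,10,0],[-29,10,20],[-29,10,45],[-29,10,70],[-29,10,88],[-29,10,98],[-29,10,102],[-29,10,102],[-29,10,102]], dr=[[0.005,0,0],[0.005,0,0],[0.005,0,0],[0.005,0,0],[0.005,0,0],[0.005,0,0],[0.005,0,0],[0.005,0,0],[0.005,0,0],[0.005,0,0]])

```text
clock: 7.95
position: [449.8, 183.6, 227.5]
ee_rot: [-0.678, 0.735, -0.0, 0.002]
contact_force: [0.3, -0.4, -4.6]
gripper_width: 22.4
grasp_force: 59.9
```

Run:
```python
from h import *
s=arm.read_state();R=Rn.from_quat(s["ee_rot"]);print(s["clock"],s["position"],s["contact_force"],s["gripper_width"])
y=np.array([.0819,.9966,0]);p=np.array([435.2,8.7,0])+174*y
print(goal([p[0],p[1],211],np.deg2rad(-4.7)))
```

```text
7.95 [449.82990567 183.57147838 227.526286  ] [ 0.2725891  -0.41316828 -4.56423463] 22.438406000128573
(array([ 1.5,  0.3, 16.5]), array([-0.003,  0.003,  0.   ]))
```

Call:
move_arm(fingers=[18,18,18,18,18,18,18], travel=[[1,0,4],[1,0,7],[1,0,9],[1,0,11],[1,0,12.5],[1,0,13.5],[1,0,13.5]], dr=[[-0.003,0.003,0],[-0.003,0.003,0],[-0.003,0.003,0],[-0.003,0.003,0],[-0.003,0.003,0],[-0.003,0.003,0],[-0.003,0.003,0]])

```text
clock: 8.65
position: [449.3, 182.3, 213.0]
ee_rot: [-0.678, 0.735, 0.0, -0.001]
contact_force: [0.5, 0.3, -2.7]
gripper_width: 22.8
grasp_force: 59.9
```

Call:
move_arm(fingers=[18,18,18,18], travel=[[0,0,1],[0,0,1.5],[0,0,2],[0,0,2]], dr=[[0,0,0],[0,0,0],[0,0,0],[0,0,0]])

```text
clock: 9.05
position: [449.3, 182.3, 211.4]
ee_rot: [-0.678, 0.735, 0.0, -0.001]
contact_force: [-1.7, -0.5, 0.1]
gripper_width: 22.4
grasp_force: 60.3
```

Call:
move_arm(fingers=[18,18,18], travel=[[0,0,0.5],[0,0,1],[0,0,1]], dr=[[0,0,0],[0,0,0],[0,0,0]])

```text
clock: 9.35
position: [449.3, 182.3, 211.3]
ee_rot: [-0.678, 0.735, 0.0, -0.001]
contact_force: [-4.2, -1.1, 7.7]
gripper_width: 22.2
grasp_force: 61.3
```

Call:
move_arm(fingers=[18,18,18], travel=[[0,0.5,0],[0,0.7,0.3],[0,0.7,0.3]], dr=[[0,0,0],[0,0,0],[0,0,0]])

```text
clock: 9.65
position: [448.9, 182.4, 211.1]
ee_rot: [-0.678, 0.735, -0.0, -0.0]
contact_force: [-2.9, -2.0, 7.7]
gripper_width: 22.2
grasp_force: 61.5
```

Run:
```python
from h import *
s=arm.read_state();print(s["clock"],s["position"],s["contact_force"],s["wrist_torque"],s["gripper_width"])
```

```text
9.65 [448.9362385  182.38100508 211.07040125] [-2.90605433 -1.95692942  7.67427807] [-0.52059485  0.69944067  0.03729379] 22.244382612662935
```

Call:
move_arm(fingers=[24,27,31,36,44,50,50], travel=[[0,0,0],[0,0,0],[0,0,0],[0,0,0],[0,0,0],[0,0,0],[0,0,0]], dr=[[0,0,0],[0,0,0],[0,0,0],[0,0,0],[0,0,0],[0,0,0],[0,0,0]])

```text
clock: 10.35
position: [448.7, 182.4, 209.8]
ee_rot: [-0.678, 0.736, 0.0, -0.001]
contact_force: [-0.1, 0.3, -0.3]
gripper_width: 50.1
grasp_force: 0.0
```

Call:
move_arm(fingers=[50,50,50,50,50,50], travel=[[0,0,-15],[0,0,-50],[0,0,-90],[0,0,-130],[0,0,-150],[0,0,-150]], dr=[[0,0,0],[0,0,0],[0,0,0],[0,0,0],[0,0,0],[0,0,0]])

```text
clock: 10.95
position: [449.4, 182.8, 363.4]
ee_rot: [-0.678, 0.735, -0.0, 0.003]
contact_force: [-0.1, 0.9, -0.1]
gripper_width: 49.9
grasp_force: 0.0
```

Run:
```python
from h import *
W=arm.camera_model("wrist");im=arm.get_image("wrist");cv2.imwrite("pics/w7.png",im[:,:,::-1])
s=arm.read_state();print(s["clock"],s["position"],s["contact_force"])
y=np.array([.0819,.9966,0]);o=np.array([435.2,8.7,45.])
print("tip,shoulder,grip px",[proj(W,o+y*t).round(1) for t in(29,144,174)])
g=cv2.cvtColor(im,cv2.COLOR_RGB2HSV);
uv=[proj(W,o+y*t) for t in (80,110,135,155)]
for u,v in uv:
    r=int(v); row=g[r,220:340]; print(r,round(u,1),"".join("%x"%(x//16) for x in row[:,2]))
```

```text
11.0 [448.85888077 182.44833172 361.20683191] [ 0.25270281  0.24081633 -0.21760091]
tip,shoulder,grip px [array([277.2,  19.9]), array([277.1, 158.6]), array([277.1, 189.2])]
86 277.2 5555555555555554554555322222222222223445555555555aefffffffffffffeea55555555555555555565322222244444799999999999999999999
121 277.1 5555555555555565555555555555555665555555555565558dffffffffffffffeec85555655565565656665566427a99999aa9999999a99999999999
149 277.1 555555565565566666666566566666666666666666666645cefffffffffffffffedb613566666666666666666526a9a99999999a99999a99a9999999
170 277.1 55565565656666666666666666666666666666666666678999889bcbcbbbbccb9888888766666666666666675348a999999a99999999999a999a9999
```

The mandrel is released. Its measured centre is column 278 against a predicted 277, so it lies on the seated line. Next is the knob.

Run:
```python
from h import *
print(goal([635.6,100.2,320],np.deg2rad(114.5)))
```

```text
(array([  66.7, -192.8,   41.3]), array([0.   , 0.002, 1.061]))
```

Call:
move_arm(fingers=[50,50,50,50,50,50,50,50,50,50], travel=[[66.5,-193,0],[66.5,-193,0],[66.5,-193,0],[66.5,-193,41],[66.5,-193,41],[66.5,-193,41],[66.5,-193,41],[66.5,-193,41],[66.5,-193,41],[66.5,-193,41]], dr=[[0,0,1.061],[0,0,1.061],[0,0,1.061],[0,0,1.061],[0,0,1.061],[0,0,1.061],[0,0,1.061],[0,0,1.061],[0,0,1.061],[0,0,1.061]])

```text
clock: 12.0
position: [635.5, 100.4, 318.1]
ee_rot: [-0.213, 0.977, -0.0, -0.001]
contact_force: [0.6, 0.2, -0.4]
gripper_width: 50.0
grasp_force: 0.0
```

Run:
```python
from h import *
S=arm.camera_model("scene")
print(goal([635.6,100.2,250],np.deg2rad(114.5)),arm.read_state()["position"])
```

```text
(array([-0.2, -0.3, 68.1]), array([-0.   , -0.003,  0.003])) [635.4979957  100.44021365 318.07349721]
```

Call:
move_arm(fingers=[50,50,50,50,22,22,22,22], travel=[[0,0,30],[0,0,55],[0,0,67],[0,0,67],[0,0,67],[0,0,67],[0,0,67],[0,0,67]], dr=[[0,0,0],[0,0,0],[0,0,0],[0,0,0],[0,0,0],[0,0,0],[0,0,0],[0,0,0]])

```text
clock: 12.8
position: [635.8, 100.3, 252.6]
ee_rot: [-0.212, 0.977, -0.0, -0.0]
contact_force: [0.0, -0.5, -0.5]
gripper_width: 21.8
grasp_force: 0.0
```

Run:
```python
from h import *
s=arm.read_state();print(s["clock"],s["position"],s["contact_force"],s["gripper_width"]); c=s["position"]
R=Rn.from_quat(s["ee_rot"])
o=np.array([435.2,8.7])
for a in (24.5,36,48,60,70,78,83.5,85.3,87):  # arc in the present tool frame
    p=np.r_[o+220*np.array([np.cos(np.radians(a)),np.sin(np.radians(a))]),251]
    print(a,R.inv().apply(p-c).round(1),round(-np.radians(a-24.5),3))
```

```text
12.8 [635.7849724  100.32261662 252.62008434] [ 0.04763202 -0.47288411 -0.47203409] 21.790172158849668
24.5 [ 0.5 -0.2  1.6] -0.0
36 [ 4.9 43.7  1.6] -0.201
48 [18.7 87.5  1.6] -0.41
60 [ 41.4 127.6   1.6] -0.62
70 [ 66.3 156.7   1.6] -0.794
78 [ 89.6 176.7   1.6] -0.934
83.5 [107.2 188.4   1.6] -1.03
85.3 [113.1 191.9   1.6] -1.061
87 [118.9 195.    1.6] -1.091
```

Call:
move_arm(fingers=[22,22,22,22,22,22,22,22,22,22], travel=[[0.4,7.5,1],[1.5,21,1],[4.9,43.7,1],[10.5,66,1],[18.7,87.5,1],[29,108,1],[41.4,127.6,1],[53.5,143,1],[66.3,156.7,1],[66.3,156.7,1]], dr=[[0,0,-0.035],[0,0,-0.1],[0,0,-0.2],[0,0,-0.305],[0,0,-0.41],[0,0,-0.515],[0,0,-0.62],[0,0,-0.707],[0,0,-0.794],[0,0,-0.794]])

```text
clock: 13.8
position: [508.5, 216.2, 251.0]
ee_rot: [-0.575, 0.818, 0.0, -0.001]
contact_force: [0.6, 0.2, 0.7]
gripper_width: 22.1
grasp_force: 0.0
```

Run:
```python
from h import *
s=arm.read_state();print(s["clock"],s["position"],s["contact_force"],s["gripper_width"]); c=s["position"]
R=Rn.from_quat(s["ee_rot"])
o=np.array([435.2,8.7])
for a in (74,78,81,83.5,85.3,87,88):
    p=np.r_[o+220*np.array([np.cos(np.radians(a)),np.sin(np.radians(a))]),251]
    print(a,R.inv().apply(p-c).round(1),round(-np.radians(a-70),3))
```

```text
13.8 [508.45548642 216.20828935 251.00186728] [0.56442487 0.18050156 0.67185435] 22.07806378252611
74 [ 0.5 13.2  0. ] -0.07
78 [ 2.1 28.5  0.1] -0.14
81 [ 3.9 39.9  0.1] -0.192
83.5 [ 5.9 49.2  0.1] -0.236
85.3 [ 7.6 55.9  0.1] -0.267
87 [ 9.4 62.2  0.1] -0.297
88 [10.5 65.9  0.1] -0.314
```

Call:
move_arm(fingers=[22,22,22,22,22,22,22,22], travel=[[0.2,8,0],[1,20,0],[2.1,30,0],[3.9,40,0],[5,46,0],[6.2,51,0],[6.8,54,0],[6.8,54,0]], dr=[[0,0,-0.04],[0,0,-0.1],[0,0,-0.15],[0,0,-0.192],[0,0,-0.22],[0,0,-0.24],[0,0,-0.255],[0,0,-0.265]])

```text
clock: 14.6
position: [457.7, 227.2, 251.0]
ee_rot: [-0.677, 0.736, -0.0, -0.0]
contact_force: [3.3, -2.8, -0.7]
gripper_width: 22.1
grasp_force: 1.7
```

Call:
move_arm(fingers=[22,22,22,22,22], travel=[[0,1,0],[0,2,0],[0,3,0],[0,4,0],[0,4,0]], dr=[[0,0,0],[0,0,0],[0,0,0],[0,0,0],[0,0,0]])

```text
clock: 15.1
position: [454.0, 227.6, 251.1]
ee_rot: [-0.677, 0.736, -0.0, -0.0]
contact_force: [3.3, -1.6, -0.5]
gripper_width: 22.2
grasp_force: 1.9
```

Call:
move_arm(fingers=[22,22,22,22], travel=[[0,1,0],[0,2,0],[0,3,0],[0,3,0]], dr=[[0,0,0],[0,0,0],[0,0,0],[0,0,0]])

```text
clock: 15.5
position: [449.7, 228.1, 250.7]
ee_rot: [-0.677, 0.736, 0.0, -0.001]
contact_force: [0.0, 0.0, 0.6]
gripper_width: 22.2
grasp_force: 0.0
```

Call:
move_arm(fingers=[22,22,22,22], travel=[[0,1,0],[0,2,0],[0,3,0],[0,3,0]], dr=[[0,0,0],[0,0,0],[0,0,0],[0,0,0]])

```text
clock: 15.9
position: [447.8, 228.3, 250.9]
ee_rot: [-0.677, 0.736, -0.0, -0.0]
contact_force: [3.7, -1.5, -2.3]
gripper_width: 21.7
grasp_force: 2.2
```

Call:
move_arm(fingers=[22,22,22,22], travel=[[0,1,0],[0,1.5,0],[0,2,0],[0,2,0]], dr=[[0,0,0],[0,0,0],[0,0,0],[0,0,0]])

```text
clock: 16.3
position: [446.9, 228.3, 251.0]
ee_rot: [-0.677, 0.736, -0.001, 0.001]
contact_force: [11.4, -4.5, -4.9]
gripper_width: 22.1
grasp_force: 5.7
```

Call:
move_arm(fingers=[22,24,30,36,40,40], travel=[[0,-2,0],[0,-5,0],[0,-5,0],[0,-5,0],[0,-5,0],[0,-5,0]], dr=[[0,0,0],[0,0,0],[0,0,0],[0,0,0],[0,0,0],[0,0,0]])

```text
clock: 16.9
position: [450.0, 228.1, 250.9]
ee_rot: [-0.677, 0.736, 0.0, -0.001]
contact_force: [0.7, -0.6, -0.0]
gripper_width: 40.1
grasp_force: 0.0
```

Call:
move_arm(fingers=[40,40,40,40,40,40,40,40], travel=[[0,0,-20],[0,0,-50],[0,0,-90],[0,0,-130],[0,0,-150],[-40,0,-150],[-40,0,-150],[-40,0,-150]], dr=[[0,0,0],[0,0,0],[0,0,0],[0,0,0],[0,0,0],[0,0,0],[0,0,0],[0,0,0]])

```text
clock: 17.7
position: [453.5, 268.4, 400.3]
ee_rot: [-0.677, 0.736, 0.0, -0.001]
contact_force: [-0.2, -0.1, -0.4]
gripper_width: 39.8
grasp_force: 0.0
```

Run:
```python
from h import *
W=arm.camera_model("wrist");im=arm.get_image("wrist");s=arm.read_state();print(s["clock"],s["position"],s["contact_force"])
g=cv2.cvtColor(im,cv2.COLOR_RGB2HSV);m=(g[...,0]>15)&(g[...,0]<32)&(g[...,1]>120)&(g[...,2]>90)
o=np.array([435.2,8.7,66.])
P=[]
for t in (60,80,100,120,140,160,180,195):
    q=o+t*np.array([.0819,.9966,0]);u,v=proj(W,q);r=int(round(v))
    if 0<=r<420:
        c=np.flatnonzero(m[r,int(u)-25:int(u)+26])+int(u)-25
        if len(c): uu=c.mean();p=onz(W,uu,r,66);P.append(p);print(t,round(u,1),c.min(),c.max(),p.round(1))
P=np.array(P)
f=np.polyfit(P[:,1],P[:,0],1);print("bar yaw",90-np.degrees(np.arctan(f[0])),"pivot x",np.polyval(f,8.7))
```

```text
17.75 [453.46815959 267.89817251 400.1971845 ] [-0.39181844 -0.1617978   0.04813229]
100 270.8 266 276 [443.2 108.1  66. ]
120 271.0 267 276 [444.5 128.1  66. ]
140 271.1 267 276 [446.3 148.1  66. ]
160 271.3 267 277 [447.6 168.3  66. ]
180 271.4 267 277 [449.4 188.5  66. ]
195 271.5 267 277 [450.7 203.1  66. ]
bar yaw 85.50072307100072 pivot x 435.2547416346876
```

```bash
python3 -c "
from bench import arm
print(arm.job_done())"
```

```text
the job is handed in; nothing more can be done
None
```

The mandrel lies in both cradles and the keeper bar snapped home against its stop; I let go, backed clear and handed the job in at about 18 s, but it returned no verdict.

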